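# Find the tamper in the slide-lid boxes

### The arm

A 6-joint arm with a two-finger parallel gripper is mounted at the origin on the work surface. World frame = base frame: x ahead of the robot, y to its left, z up, the work surface at z = 0. Lengths are in m, angles in degrees, forces in N, time in s.
With the tool pointing down it reaches from about 0.4 to 0.825 m from the base axis. Payload 7 kg.
Tool frame: the origin (TCP) lies at the centre of the arm's flange, where the gripper is bolted on; the fingertips stand 178 mm ahead of it and the grasp point (between the pads) lies 159 mm ahead of it (tip_reach is the distance from the TCP to the fingertips, in m); z points along the fingers, y is the line along which they close (so a half turn about z gives the same grasp; the last joint's range is limited). The gripper opens to 88 mm and grips with 3 to 60 N. Pads are 19 mm wide; open, the fingers measure 130 mm over their backs; the gripper's body (78 mm by 193 mm) begins 47 mm behind the grasp point.
Start: joints at [92.424, 20.546, 0.682, 0, -70.136, -16.507], TCP at [0.164, 0.655, 0.405] pointing down, gripper open.
Joint ranges: [-176.03, 176.03], [-82.01, 121.73], [-58.28, 71.71], [-173.87, 95.51], [-174.79, -0.11], [-173.66, 173.66]. Speed limits (degrees/s): [136.94, 136.94, 172.46, 180, 180, 180].

### API

Orientations are given as [roll, pitch, yaw] about the fixed x, y, z axes, in that order (R = Rz(yaw) Ry(pitch) Rx(roll)).
In Python, from plant import * gives the robot as it stands.
- The arm moves only by the shell command python3 -m handwheel 'ROWS'. ROWS is JSON, a list of rows, each a list of 7 numbers: the opening, from -1 (shut) to 1 (fully open), then the shift along the tool's x, y, z as a fraction of full scale, then the turn, a rotation vector about the tool's x, y, z as a fraction of full scale. A call has 1 to 5 rows; each row shifts and turns the commanded pose from where the row before left it, along the tool's axes as they then stand; what a row does not reach is not made up. Full scale, the value 1, is 0.025 m for a shift and 6 degrees for a turn. A row lasts 1/8 s, in which the tool goes at most 62.5 mm and 10.7 degrees, less where a joint would pass 70% of its speed; a pose out of reach is approached as far as the arm can. A call with a number of a shift or a turn outside -1 to 1 is refused whole. A call with a gripper value outside its range is refused whole. The fingers move at their own pace and stop on an object; the grip force is fixed at half the most. Time passes only in rows, so rows that do not move let the fingers close. It gives the time, the measured TCP pose, the force, the opening and the grip force at its end, in the units of the state.
- get_obs(): the state, without advancing time (a new reading comes with each control period).
- snapshot(name): name is "side" or "top"; returns a dict with "color" (420x560x3 uint8, red, green, blue), "fx", "fy", "cx", "cy" (pixels), "k1" (the pictures are not rectified: a ray, as slopes to the right and down, at radius r is drawn at 1 + k1 r^2 times it, then the intrinsics apply), "R" (3x3) and "t" (3): a world point X has camera coordinates R X + t. Camera axes: x right, y down, z forward; pixel columns grow to the right and rows downward; lengths in m; the calibration is good to about 2 mm. A picture is of the moment at which its call begins. There is no depth.
- close_job(): hands the job in; it is judged then, once.
The state is a dict: "clock": time; "joint_pos": joint angles; "qvel": joint speeds; "tau": joint torques, N m; "tool_pos": TCP position; "orientation": TCP orientation; "force": force on the tool from outside, world axes, zero at the start; "moment": the same for the moment, N m; "opening": finger opening in m; "gripper_force": force on a finger pad.
Only numpy, scipy, OpenCV 4.12 (cv2) and the standard library are available. Lean on these libraries where they do the work, as an engineer would, in place of code of your own. Each camera call takes 0.05 s, during which the arm holds its last target. There are 200 camera calls.

### The job

The coffee tamper has been put away in one of the three wooden boxes with sliding lids; the other two hold other things. Slide the lids back to look inside until you find it, then take it out and set it down gently on the black tamping mat, upright on its steel base, with the whole base on the mat.

Things in the scene. Friction and masses are not known exactly. Their poses are not given: they have to be found in the camera images.
- boxes: Three dark wooden boxes in a row along y on one board, fixed. Origin: row centre at counter level; x points away from the robot, z up. Box centres at x = 0, y = 125, 0, -125 mm; each 122 mm square, walls 5 mm, inner floor at z = 12, rim at z = 80. In each stands one object within 6 mm of x = -12 and of the box's middle in y: tamper, flat black-topped leveller (62 wide, 30 high) or steel ring (68 wide, 30 high).
- bar_mid (a point): Middle of the top of the steel bar grip on the middle box's lid; axes as the boxes. Bar 60 mm along y, 12 along x, 22 high. The outer boxes have the same at +-125 mm in y. Lids: pale wood, top at z = 86.5 mm, cannot lift; each slides only, 95 mm in the boxes' +x to a stop, friction about 1.5 N, stays put. This point is at x = -15 (closed) to +80 mm (open), y = 0, z = 108.5 in the boxes' frame.
- tamper: The wanted part, loose, about 350 g, standing upright in one of the boxes at random, hidden by the lid. Round about z: steel base 58 mm in diameter, 20 mm high; neck 22 mm in diameter; black knob handle 32 mm in diameter, 36 to 62 mm above the underside. Origin: centre of the underside.
- mat: Black rubber tamping mat, fixed flat on the counter, 170 mm (x) by 150 mm (y), 6 mm thick. Origin: centre of its underside at counter level; top at z = 6 mm.
Not all that is in view belongs to the job. Several things have the shape of the mat; the one meant has the colours described above.

How it is judged (in metres and radians):
At the end, for the whole second after the job is handed in: The tamper stands upright (within 10 degrees) and at rest on the mat, its base wholly on it: its centre within 58 mm of the mat's centre along the mat's x and 48 mm along its y (x of tamper in the frame of mat between -0.058 and 0.058 m and y of tamper in the frame of mat between -0.048 and 0.048 m and z of tamper in the frame of mat between 0.003 and 0.012 m and angle between tamper's own z axis and vertical below 0.17 rad and linear speed of tamper below 0.02 m/s and angular speed of tamper below 0.2 rad/s); the robot touches nothing.
It fails at once if the tamper is dropped or banged down on the mat (contact force over 80 N) (contact force between tamper and mat above 80 N).
It also fails if it takes over 58 s, if anything falls off the work surface, if the arm or the gripper's body presses on something with over 40 N, if the wrist force passes 120 N, or if a joint passes its speed limit or range.

## Working session

There is one attempt and no reset: what is moved stays moved. The work goes in short steps, Python scripts to look and compute and a shell command to move; the robot and the scene stay as the last step left them, time stands still between calls to the robot, and variables do not carry over. Pictures are saved under pics/ and viewed, at most 10 in all, crops included, and the job is handed in when it is done.

```bash
ls; mkdir -p pics; cat > h.py <<'E'
from plant import *
import numpy as np, cv2
def ray(s,u,v):
    K=np.array([[s['fx'],0,s['cx']],[0,s['fy'],s['cy']],[0,0,1.]])
    p=cv2.undistortPoints(np.array([[[u,v]]],float),K,np.array([s['k1'],0,0,0.]))[0,0]
    R=np.array(s['R']);t=np.array(s['t'])
    return -R.T@t, R.T@np.array([p[0],p[1],1.])
def onz(s,u,v,z):
    c,d=ray(s,u,v); return c+d*(z-c[2])/d[2]
def save(s,n): cv2.imwrite('pics/'+n,s['color'][:,:,::-1])
E
python3 - <<'E'
from h import *
o=get_obs();print(o)
a=snapshot('top');b=snapshot('side')
im=np.hstack([a['color'],b['color']])[:,:,::-1]
cv2.imwrite('pics/top0.png',im[:,:560]);cv2.imwrite('pics/side0.png',im[:,560:])
for s in(a,b): print(s['fx'],s['k1'],(-np.array(s['R']).T@s['t']).round(3),np.array(s['R']).round(2).tolist())
E
```

```text
pics
{'clock': 0.0, 'joint_pos': array([ 9.24237891e+01,  2.05918996e+01,  6.33952350e-01, -1.90845071e-02,
       -7.01351964e+01, -1.65056883e+01]), 'qvel': array([ 0.06588638,  0.0407826 ,  0.00103558,  0.00180338, -0.00277146,
        0.04128865]), 'tau': array([-2.25912394e-03, -5.82713306e+01,  2.93063807e+01,  6.99730530e+00,
        7.10398905e-03, -1.50167266e-04]), 'tool_pos': array([0.16420391, 0.65452907, 0.40372181]), 'orientation': array([ 1.79905597e+02, -9.26423373e-03, -1.40883911e+01]), 'force': array([ 0.00961941, -0.61245219, -0.0939103 ]), 'moment': array([0.04007841, 0.01296922, 0.00121057]), 'gripper_force': 0.0, 'opening': 0.08758215266441202}
463.111897031901 0.05311821592128352 [0.135 0.049 1.347] [[0.09, -1.0, 0.01], [-0.97, -0.09, -0.21], [0.21, 0.01, -0.98]]
437.98194452301044 0.029661649064680967 [1.04  0.646 0.725] [[-0.67, 0.75, 0.01], [0.43, 0.4, -0.81], [-0.61, -0.53, -0.59]]
```

View pics/top0.png

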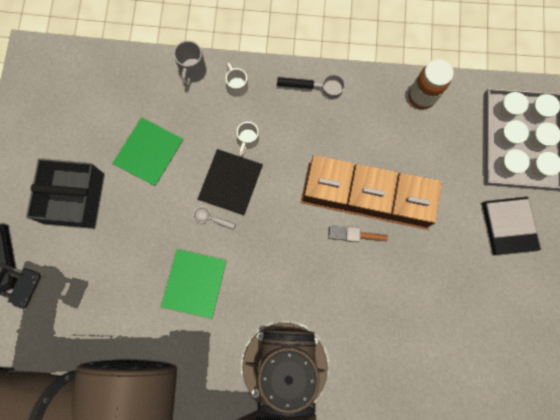

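View pics/side0.png

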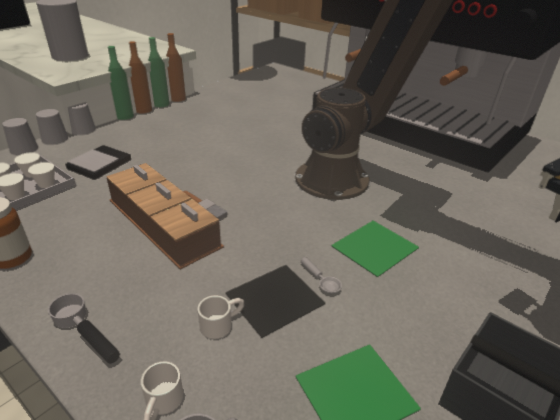

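The top view shows the bars at about (329,183), (373,192) and (418,201). Mat candidates are black (230,182), green (148,151) and green (194,283). The black one fits the description. I'll measure it and confirm with a crop.

```bash
python3 - <<'E'
from h import *
a=snapshot('top');c=a['color']
hsv=cv2.cvtColor(c,cv2.COLOR_RGB2HSV)
def blobs(m,lo):
    cs,_=cv2.findContours(m.astype(np.uint8),cv2.RETR_EXTERNAL,cv2.CHAIN_APPROX_NONE)
    return [q for q in cs if cv2.contourArea(q)>lo]
# mat
m=np.zeros(c.shape[:2],bool);m[140:225,190:270]=1
m&=(c.max(2)<45)
for q in blobs(m,800):
    r=cv2.boxPoints(cv2.minAreaRect(q)); P=np.array([onz(a,*p,0.006) for p in r])
    print('mat',r.round(1).tolist(),P[:,:2].round(4).tolist(),P.mean(0).round(4),[np.linalg.norm(P[i]-P[i-1]).round(4) for i in range(4)],[np.degrees(np.arctan2(*(P[i]-P[i-1])[1::-1])).round(1) for i in range(4)])
# bars: grey inside lid region
hull=np.zeros(c.shape[:2],np.uint8)
o=(hsv[...,1]>110)&(hsv[...,2]>110); w=np.zeros_like(o);w[150:230,295:450]=1
q=blobs(cv2.morphologyEx((o&w).astype(np.uint8),cv2.MORPH_CLOSE,np.ones((9,9))),1000)
cv2.fillPoly(hull,[cv2.convexHull(np.vstack(q))],1)
hull=cv2.erode(hull,np.ones((5,5)))
r=cv2.boxPoints(cv2.minAreaRect(np.vstack(q)))
P=np.array([onz(a,*p,0.0865) for p in r]);print('lids',r.round(1).tolist(),P[:,:2].round(4).tolist(),P.mean(0).round(4))
g=(hull>0)&(hsv[...,1]<80)&(c.max(2)>120)
for q in blobs(g,25):
    rr=cv2.minAreaRect(q);p=cv2.boxPoints(rr);P=np.array([onz(a,*x,0.1085) for x in p])
    e=max([(P[i]-P[i-1]) for i in range(4)],key=np.linalg.norm)
    print('bar',np.round(rr[0],1),np.round(rr[1],1),onz(a,*rr[0],.1085).round(4),np.linalg.norm(e).round(4),np.degrees(np.arctan2(e[1],e[0])).round(1))
cv2.imwrite('pics/crop.png',cv2.resize(c[130:250,180:460,::-1],None,fx=2.8,fy=2.8,interpolation=cv2.INTER_CUBIC))
E
```

```text
mat [[198.8000030517578, 198.1999969482422], [216.39999389648438, 149.1999969482422], [260.79998779296875, 165.10000610351562], [243.3000030517578, 214.10000610351562]] [[0.451, 0.2937], [0.6086, 0.2593], [0.5706, 0.1199], [0.4147, 0.1572]] [0.5112 0.2075 0.006 ] [np.float64(0.1412), np.float64(0.1613), np.float64(0.1445), np.float64(0.1603)] [np.float64(75.1), np.float64(-12.3), np.float64(-105.2), np.float64(166.5)]
lids [[300.3999938964844, 203.0], [310.29998779296875, 154.39999389648438], [443.1000061035156, 181.39999389648438], [433.1000061035156, 230.10000610351562]] [[0.4437, -0.0052], [0.589, -0.0226], [0.5416, -0.3998], [0.3998, -0.3746]] [ 0.4936 -0.2005  0.0865]
bar [418.5 200.2] [21.8  4.3] [ 0.4752 -0.3261  0.1085] 0.0586 -97.7
bar [373.6 190.9] [21.6  4.5] [ 0.4907 -0.203   0.1085] 0.059 -97.6
bar [329.1 181.7] [20.8  4.4] [ 0.5061 -0.0789  0.1085] 0.0576 -98.0
```

View pics/crop.png

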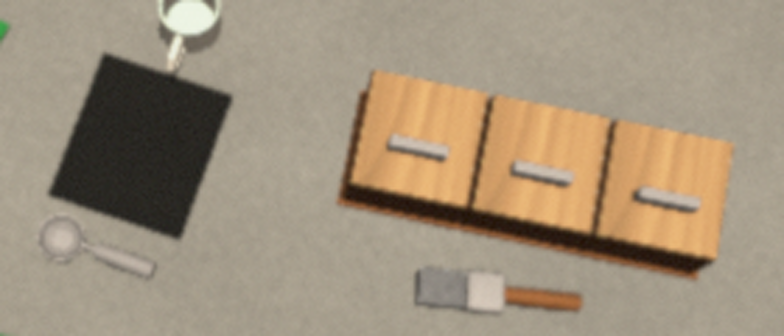

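The crop confirms the black mat: centre (0.511, 0.2075), yaw about -13.5°, against the two green decoys. The box row has yaw -7.1°. I'll move above the left box, turning to that yaw on the way.

```bash
H="python3 -m handwheel"
python3 -m handwheel '[[-1,0,0,0,0,0,-0.58],[-1,0,0,0,0,0,-0.58],[-1,1,1,0,0,0,0],[-1,1,1,0,0,0,0],[-1,1,1,0,0,0,0]]' 
python3 -m handwheel '[[-1,1,1,0,0,0,0],[-1,1,1,0,0,0,0],[-1,1,1,0,0,0,0],[-1,1,1,0,0,0,0],[-1,1,1,0,0,0,0]]' 
python3 -m handwheel '[[-1,1,1,0,0,0,0],[-1,1,1,0,0,0,0],[-1,1,1,0,0,0,0],[-1,1,1,0,0,0,0],[-1,1,1,0,0,0,0]]' 
python3 -m handwheel '[[-1,1,1,0,0,0,0],[-1,1,1,0,0,0,0],[-1,1,1,0,0,0,0],[-1,0,1,0,0,0,0],[-1,0,1,0,0,0,0]]' 
python3 -m handwheel '[[-1,0,1,0,0,0,0],[-1,0,1,0,0,0,0],[-1,0,1,0,0,0,0],[-1,0,1,0,0,0,0],[-1,0,1,0,0,0,0]]'
python3 -m handwheel '[[-1,0,1,0,0,0,0],[-1,0,1,0,0,0,0],[-1,0,1,0,0,0,0],[-1,0,0.4,0,0,0,0],[-1,0,0,0,0,0,0]]'
cat > d.py <<'E'
from h import *
import sys
from scipy.spatial.transform import Rotation as Ro
g=np.array(list(map(float,sys.argv[1:4])))
o=get_obs();R=Ro.from_euler('xyz',o['orientation'],degrees=True)
print(o['clock'],o['tool_pos'].round(4),o['orientation'].round(2),'units',(R.inv().apply(g-o['tool_pos'])/.025).round(2),'force',o['force'].round(1),o['opening'])
E
python3 d.py .479 -.0756 .272
```

```text
clock: 0.78
tool_pos: [0.2299, 0.5701, 0.4043]
orientation: [180.0, 0.0, -7.1]
force: [1.2, -0.5, 0.7]
opening: 0.0436
gripper_force: 0.0
clock: 1.4
tool_pos: [0.3384, 0.4303, 0.4045]
orientation: [180.0, 0.0, -7.1]
force: [0.1, -0.6, -0.7]
opening: 0.0005
gripper_force: 0.0
clock: 2.02
tool_pos: [0.447, 0.2908, 0.4045]
orientation: [180.0, 0.0, -7.1]
force: [0.8, 0.7, 0.1]
opening: 0.0002
gripper_force: 0.0
clock: 2.65
tool_pos: [0.5049, 0.1573, 0.4043]
orientation: [180.0, 0.0, -7.1]
force: [0.2, 0.3, 0.2]
opening: 0.0006
gripper_force: 0.0
clock: 3.28
tool_pos: [0.489, 0.0332, 0.405]
orientation: [-180.0, -0.0, -7.1]
force: [-0.6, -0.2, -0.2]
opening: 0.0004
gripper_force: 0.0
clock: 3.9
tool_pos: [0.4789, -0.0503, 0.4049]
orientation: [-180.0, -0.0, -7.2]
force: [-0.7, -0.0, 0.0]
opening: 0.0004
gripper_force: 0.0
3.9 [ 0.4789 -0.0503  0.4049] [-1.7998e+02 -3.0000e-02 -7.1800e+00] units [0.13 1.   5.31] force [-0.7 -0.   0. ] 0.00040159895082861547
```

```bash
python3 -m handwheel '[[-1,0,1,0,0,0,0],[-1,0,0,1,0,0,0],[-1,0,0,1,0,0,0],[-1,0,0,1,0,0,0],[-1,0,0,1,0,0,0]]' 
python3 -m handwheel '[[-1,0,0,1,0,0,0],[-1,0,0,0.3,0,0,0],[-1,0,0,0,0,0,0]]'
python3 -m handwheel '[[-1,0.5,0,0,0,0,0],[-1,0.8,0,0,0,0,0],[-1,0.8,0,0,0,0,0],[-1,0.8,0,0,0,0,0],[-1,0.8,0,0,0,0,0]]'
python3 -m handwheel '[[-1,0.4,0,0,0,0,0],[-1,0.2,0,0,0,0,0],[-1,0,0,0,0,0,0]]'
python3 -m handwheel '[[-1,-0.6,0,0,0,0,0],[-1,0,0,-1,0,0,0],[-1,-1,0,-1,0,0,0],[-1,-1,0,-1,0,0,0],[-1,-1,0,-1,0,0,0]]'
python3 -m handwheel '[[-1,-1,0,-1,0,0,0],[-1,-1,0,0,0,0,0],[-1,0,0,0,0,0,0]]'
python3 d.py .463 -.200 .272
python3 - <<'E'
from h import *
a=snapshot('top');b=snapshot('side')
cv2.imwrite('pics/o1.png',np.hstack([cv2.resize(a['color'][130:250,290:450],(400,300)),cv2.resize(b['color'][130:280,80:280],(400,300))])[:,:,::-1])
E
```

```text
clock: 4.53
tool_pos: [0.4763, -0.0739, 0.304]
orientation: [-180.0, -0.0, -7.1]
force: [0.4, 0.1, -0.4]
opening: 0.0005
gripper_force: 0.0
clock: 4.9
tool_pos: [0.4765, -0.0742, 0.2722]
orientation: [180.0, 0.0, -7.1]
force: [-0.1, -0.9, 0.8]
opening: 0.0008
gripper_force: 0.0
clock: 5.52
tool_pos: [0.5694, -0.0863, 0.2731]
orientation: [-180.0, -0.0, -7.1]
force: [-2.8, 1.3, 1.1]
opening: 0.0006
gripper_force: 1.1
clock: 5.9
tool_pos: [0.5831, -0.088, 0.2723]
orientation: [-180.0, -0.0, -7.1]
force: [-0.2, 0.1, 1.0]
opening: 0.0004
gripper_force: 0.0
clock: 6.52
tool_pos: [0.4916, -0.0767, 0.3729]
orientation: [-180.0, -0.0, -7.1]
force: [-0.3, -0.5, 1.4]
opening: 0.0003
gripper_force: 0.0
clock: 6.9
tool_pos: [0.4415, -0.0707, 0.3978]
orientation: [-179.9, -0.1, -7.1]
force: [0.1, -0.1, 0.8]
opening: 0.0002
gripper_force: 0.0
6.9 [ 0.4415 -0.0707  0.3978] [-1.7993e+02 -1.0000e-01 -7.0900e+00] units [1.48 5.03 5.03] force [ 0.1 -0.1  0.8] 0.000187803771757074
```

View pics/o1.png

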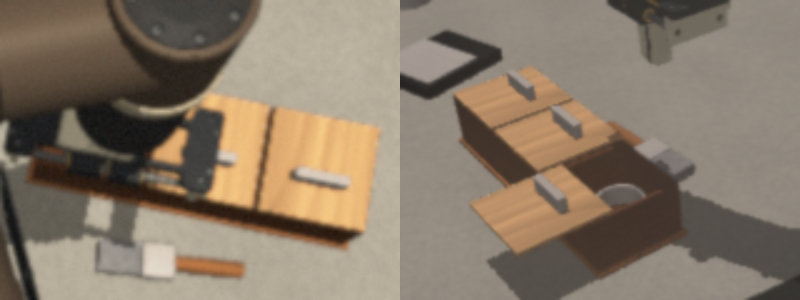

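The left lid is open, and the side half at (620,195) shows a hollow steel ring, so this isn't the tamper. On to the middle box.

```bash
python3 -m handwheel '[[-1,0.4,1,0,0,0,0],[-1,1,1,0,0,0,0],[-1,0,1,0,0,0,0],[-1,0,1,0,0,0,0],[-1,0,1,0,0,0,0]]' 
python3 -m handwheel '[[-1,0,0,1,0,0,0],[-1,0,0,1,0,0,0],[-1,0,0,1,0,0,0],[-1,0,0,1,0,0,0],[-1,0,0,1,0,0,0]]'
python3 -m handwheel '[[-1,0,0,0,0,0,0],[-1,0.5,0,0,0,0,0],[-1,0.8,0,0,0,0,0],[-1,0.8,0,0,0,0,0],[-1,0.8,0,0,0,0,0]]'
python3 -m handwheel '[[-1,0.8,0,0,0,0,0],[-1,0.4,0,0,0,0,0],[-1,0.2,0,0,0,0,0],[-1,0,0,0,0,0,0]]'
python3 -m handwheel '[[-1,-0.6,0,0,0,0,0],[-1,0,0,-1,0,0,0],[-1,-1,0,-1,0,0,0],[-1,-1,0,-1,0,0,0],[-1,-1,0,-1,0,0,0]]'
python3 -m handwheel '[[-1,-1,0,-1,0,0,0],[-1,-1,0,0,0,0,0],[-1,0,0,0,0,0,0]]'
python3 d.py .448 -.323 .272
python3 - <<'E'
from h import *
a=snapshot('top');b=snapshot('side')
cv2.imwrite('pics/o2.png',np.hstack([cv2.resize(a['color'][130:250,290:450],(400,300)),cv2.resize(b['color'][130:280,80:280],(400,300))])[:,:,::-1])
E
```

```text
clock: 7.62
tool_pos: [0.4635, -0.2, 0.3964]
orientation: [180.0, 0.1, -7.1]
force: [0.3, -0.2, -0.1]
opening: 0.0005
gripper_force: 0.0
clock: 8.25
tool_pos: [0.4635, -0.1992, 0.2707]
orientation: [180.0, 0.0, -7.1]
force: [-0.3, 0.8, -0.4]
opening: 0.0004
gripper_force: 0.0
clock: 8.88
tool_pos: [0.5363, -0.2082, 0.273]
orientation: [180.0, -0.0, -7.1]
force: [-1.0, -0.4, 0.4]
opening: 0.0004
gripper_force: 1.1
clock: 9.38
tool_pos: [0.5697, -0.2124, 0.2725]
orientation: [180.0, 0.0, -7.1]
force: [-2.5, -0.8, 1.6]
opening: 0.0006
gripper_force: 1.1
clock: 10.0
tool_pos: [0.4789, -0.2009, 0.3731]
orientation: [-180.0, -0.1, -7.1]
force: [0.1, -0.6, -0.3]
opening: 0.0004
gripper_force: 0.0
clock: 10.38
tool_pos: [0.4287, -0.1947, 0.398]
orientation: [-180.0, -0.2, -7.1]
force: [0.1, -0.5, 0.6]
opening: 0.0006
gripper_force: 0.0
10.375 [ 0.4287 -0.1947  0.398 ] [-1.7995e+02 -1.6000e-01 -7.1200e+00] units [1.39 5.   5.04] force [ 0.1 -0.5  0.6] 0.000550308666775014
```

View pics/o2.png

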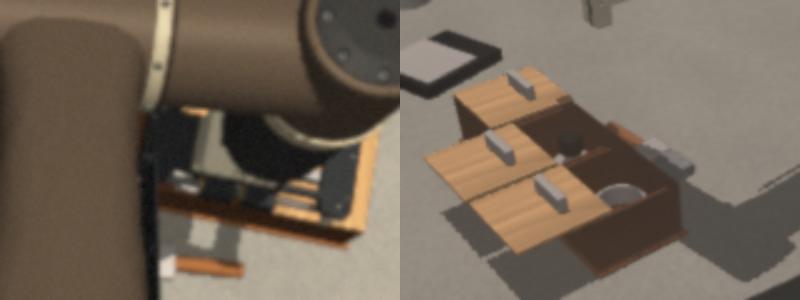

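The tamper is in the middle box: the side half shows its black knob at (570,143) with steel base below, i.e. full-image about (165,201). Next I'll localise the knob in the side view.

```bash
python3 - <<'E'
from h import *
b=snapshot('side');c=b['color']
w=np.zeros(c.shape[:2],bool);w[190:216,155:178]=1
hsv=cv2.cvtColor(c,cv2.COLOR_RGB2HSV)
print(c[188:218:2,165].tolist()); print(c[200,150:182:2].tolist())
x=np.array([.9923,-.124]);y=np.array([.124,.9923]);o=np.array([.4907,-.203])+.015*x
for th in(45,52):
  m=((c.max(2)<th)&w)
  cs,_=cv2.findContours(m.astype(np.uint8),cv2.RETR_EXTERNAL,cv2.CHAIN_APPROX_NONE)
  q=max(cs,key=cv2.contourArea);bx=cv2.boundingRect(q);ce=(bx[0]+(bx[2]-1)/2,bx[1]+(bx[3]-1)/2)
  p=onz(b,*ce,.061);print(th,bx,p.round(4),'row frame',(x@(p[:2]-o)).round(4),(y@(p[:2]-o)).round(4))
cv2.imwrite('pics/knob.png',cv2.resize(c[170:240,130:220,::-1],None,fx=8,fy=8,interpolation=cv2.INTER_CUBIC))
E
```

```text
[[67, 53, 44], [66, 52, 43], [68, 53, 43], [67, 52, 43], [58, 51, 46], [58, 51, 47], [60, 53, 48], [54, 47, 41], [54, 45, 39], [54, 46, 40], [72, 63, 57], [90, 67, 55], [93, 65, 50], [70, 53, 42], [135, 103, 75]]
[[68, 52, 42], [69, 53, 43], [70, 53, 42], [70, 53, 42], [63, 50, 41], [58, 51, 46], [58, 52, 46], [59, 52, 47], [59, 53, 48], [56, 49, 43], [55, 47, 40], [68, 52, 44], [68, 52, 42], [67, 53, 43], [67, 52, 43], [65, 51, 43]]Traceback (most recent call last):
  File "<stdin>", line 10, in <module>
ValueError: max() iterable argument is empty
```

```bash
python3 - <<'E'
from h import *
b=snapshot('side');c=b['color'].astype(int)
w=np.zeros(c.shape[:2],bool);w[190:214,152:180]=1
x=np.array([.9923,-.124]);y=np.array([.124,.9923]);o=np.array([.4907,-.203])+.015*x
for th in(61,64):
  m=((c.max(2)<th)&w)
  cs,_=cv2.findContours(m.astype(np.uint8),cv2.RETR_EXTERNAL,cv2.CHAIN_APPROX_NONE)
  q=max(cs,key=cv2.contourArea);bx=cv2.boundingRect(q);ce=(bx[0]+(bx[2]-1)/2,bx[1]+(bx[3]-1)/2)
  p=onz(b,*ce,.061);print(th,bx,p.round(4),'row frame',(x@(p[:2]-o)).round(4),(y@(p[:2]-o)).round(4))
d=b['color'].copy()
cv2.imwrite('pics/knob.png',cv2.resize(d[170:240,130:220,::-1],None,fx=8,fy=8,interpolation=cv2.INTER_CUBIC))
E
```

```text
61 (159, 195, 13, 13) [ 0.4894 -0.209   0.061 ] row frame -0.0156 -0.0062
64 (158, 195, 14, 13) [ 0.4903 -0.21    0.061 ] row frame -0.0145 -0.007
```

View pics/knob.png

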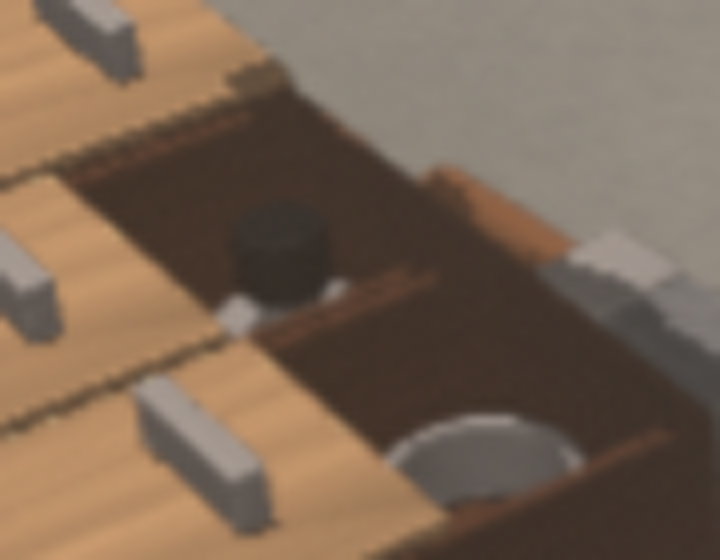

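Knob centre is at full-image (165,201), which casts to (0.490, -0.209), row frame (-15, -6) mm. I'll approach from above with the fingers about 48 mm open.

```bash
python3 d.py .490 -.2085 .226
python3 -m handwheel '[[0.1,1,0.2,0,0,0,0],[0.1,1,0,0,0,0,0],[0.1,0.5,0,1,0,0,0],[0.1,0,0,1,0,0,0],[0.1,0,0,0,0,0,0]]'
python3 d.py .490 -.2085 .226
```

```text
10.575 [ 0.4312 -0.1949  0.3971] [ 1.80e+02 -2.00e-02 -7.12e+00] units [2.4  0.25 6.84] force [-0.1 -0.3 -0.2] 2.747953709487434e-05
clock: 11.2
tool_pos: [0.4923, -0.2076, 0.3447]
orientation: [180.0, 0.3, -7.1]
force: [-0.6, -0.5, 0.0]
opening: 0.0442
gripper_force: 0.0
11.2 [ 0.4923 -0.2076  0.3447] [179.99   0.3   -7.14] units [-0.06  0.05  4.75] force [-0.6 -0.5  0. ] 0.04421869234649978
```

```bash
python3 -m handwheel '[[0.1,-0.1,0.05,1,0,0,0],[0.1,0,0,1,0,0,0],[0.1,0,0,0.9,0,0,0],[0.1,0,0,0.7,0,0,0],[0.1,0,0,0.7,0,0,0]]'
python3 -m handwheel '[[0.1,0,0,0.4,0,0,0],[0.1,0,0,0,0,0,0]]'
python3 d.py .490 -.2085 .226
python3 -m handwheel '[[-1,0,0,0,0,0,0],[-1,0,0,0,0,0,0],[-1,0,0,0,0,0,0],[-1,0,0,0,0,0,0]]'
```

```text
clock: 11.82
tool_pos: [0.4906, -0.2087, 0.2401]
orientation: [180.0, -0.1, -7.1]
force: [0.7, -0.7, 0.4]
opening: 0.0481
gripper_force: 0.0
clock: 12.08
tool_pos: [0.4899, -0.2086, 0.2297]
orientation: [180.0, 0.0, -7.1]
force: [0.8, 0.7, 0.8]
opening: 0.0483
gripper_force: 0.0
12.075 [ 0.4899 -0.2086  0.2297] [ 1.7999e+02  3.0000e-02 -7.1100e+00] units [ 0.   -0.01  0.15] force [0.8 0.7 0.8] 0.0483002935165089
clock: 12.58
tool_pos: [0.4902, -0.2085, 0.2303]
orientation: [-180.0, -0.1, -7.1]
force: [0.1, 2.8, 5.8]
opening: 0.0313
gripper_force: 30.0
```

```bash
python3 -m handwheel '[[-1,0,0,-0.3,0,0,0],[-1,0,0,-0.5,0,0,0],[-1,0,0,-0.8,0,0,0],[-1,0,0,-0.8,0,0,0],[-1,0,0,-0.8,0,0,0]]'
python3 -m handwheel '[[-1,0,0,-0.8,0,0,0],[-1,0,0,-0.8,0,0,0],[-1,0,0,-0.8,0,0,0],[-1,0,0,-0.4,0,0,0],[-1,0,0,0,0,0,0]]'
python3 d.py .511 .2075 .226
python3 - <<'E'
from h import *
b=snapshot('side');cv2.imwrite('pics/lift.png',cv2.resize(b['color'][60:270,80:360,::-1],(560,420)))
E
```

```text
clock: 13.2
tool_pos: [0.4894, -0.2087, 0.3108]
orientation: [180.0, 0.0, -7.1]
force: [0.4, -0.5, -1.2]
opening: 0.0313
gripper_force: 30.0
clock: 13.82
tool_pos: [0.4896, -0.2086, 0.3803]
orientation: [-180.0, -0.1, -7.1]
force: [-0.4, 0.6, -3.4]
opening: 0.0312
gripper_force: 30.0
13.825 [ 0.4896 -0.2086  0.3803] [-1.7999e+02 -7.0000e-02 -7.1300e+00] units [ -1.22 -16.62   6.17] force [-0.4  0.6 -3.4] 0.031217129473497737
```

View pics/lift.png

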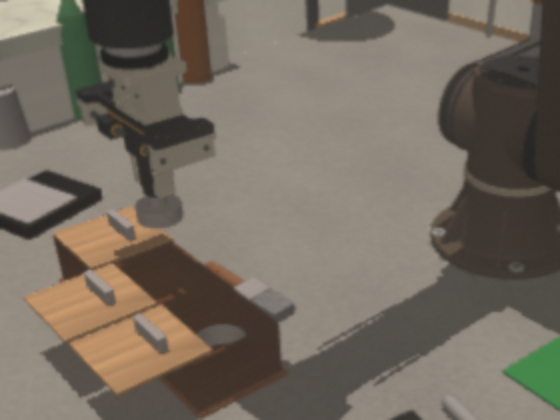

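Held upright with 3.4 N of weight on the wrist, the base at crop (160,210). Moving over the mat centre.

```bash
python3 -m handwheel '[[-1,0,-0.5,0,0,0,0],[-1,0,-1,0,0,0,0],[-1,0,-1,0,0,0,0],[-1,0,-1,0,0,0,0],[-1,-0.2,-1,0,0,0,0]]'
python3 -m handwheel '[[-1,-0.2,-1,0,0,0,0],[-1,-0.2,-1,0,0,0,0],[-1,-0.2,-1,0,0,0,0],[-1,-0.2,-1,0,0,0,0],[-1,-0.2,-1,0,0,0,0]]'
python3 -m handwheel '[[-1,0,-1,0,0,0,0],[-1,0,-1,0,0,0,0],[-1,0,-1,0,0,0,0],[-1,0,-1,0,0,0,0],[-1,0,-1,0,0,0,0]]'
python3 -m handwheel '[[-1,0,-1,0,0,0,0],[-1,0,-0.7,0,0,0,0],[-1,0,-0.4,0,0,0,0],[-1,0,0,0,0,0,0],[-1,0,0,0,0,0,0]]'
python3 d.py .511 .2075 .2243
```

```text
clock: 14.5
tool_pos: [0.4987, -0.095, 0.3788]
orientation: [180.0, 0.1, -7.1]
force: [0.1, -0.3, -2.9]
opening: 0.0307
gripper_force: 30.0
clock: 15.12
tool_pos: [0.4889, 0.0321, 0.3789]
orientation: [180.0, 0.1, -7.1]
force: [0.0, 0.3, -2.8]
opening: 0.0312
gripper_force: 30.0
clock: 15.75
tool_pos: [0.5046, 0.1562, 0.379]
orientation: [180.0, 0.1, -7.1]
force: [1.3, 0.5, -3.0]
opening: 0.0315
gripper_force: 30.0
clock: 16.38
tool_pos: [0.5113, 0.2064, 0.3796]
orientation: [180.0, 0.0, -7.1]
force: [0.4, -0.9, -2.7]
opening: 0.031
gripper_force: 30.0
16.375 [0.5113 0.2064 0.3796] [ 1.7998e+02  2.0000e-02 -7.1500e+00] units [-0.02 -0.04  6.21] force [ 0.4 -0.9 -2.7] 0.03095162175264019
```

```bash
python3 -m handwheel '[[-1,0,0,0.6,0,0,0],[-1,0,0,1,0,0,0],[-1,0,0,1,0,0,0],[-1,0,0,1,0,0,0],[-1,0,0,1,0,0,0]]'
python3 -m handwheel '[[-1,0,0,0.6,0,0,0],[-1,0,0,0.3,0,0,0],[-1,0,0,0.2,0,0,0],[-1,0,0,0,0,0,0],[-1,0,0,0,0,0,0]]'
python3 d.py .511 .2075 .2243
python3 - <<'E'
from h import *
b=snapshot('side');cv2.imwrite('pics/place.png',cv2.resize(b['color'][150:360,200:480,::-1],(560,420)))
E
```

```text
clock: 17.0
tool_pos: [0.5111, 0.2062, 0.2631]
orientation: [180.0, 0.0, -7.2]
force: [-1.1, -0.2, -2.9]
opening: 0.0313
gripper_force: 30.0
clock: 17.62
tool_pos: [0.5116, 0.2071, 0.2378]
orientation: [-180.0, -0.1, -7.1]
force: [-0.3, -1.1, -2.1]
opening: 0.031
gripper_force: 30.0
17.625 [0.5116 0.2071 0.2378] [-1.7995e+02 -5.0000e-02 -7.1100e+00] units [-0.03 -0.01  0.54] force [-0.3 -1.1 -2.1] 0.031038297082329868
```

View pics/place.png

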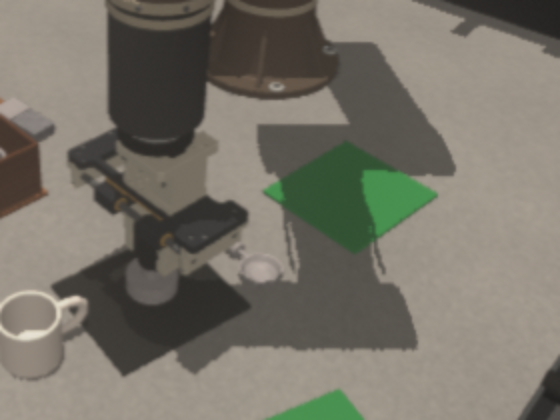

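The base at crop (152,280) hovers about 13 mm over the middle of the black mat. I'll lower in small steps.

```bash
python3 -m handwheel '[[-1,0,0,0.1,0,0,0],[-1,0,0,0.1,0,0,0],[-1,0,0,0.1,0,0,0],[-1,0,0,0.06,0,0,0],[-1,0,0,0,0,0,0]]'
python3 -m handwheel '[[-1,0,0,0.05,0,0,0],[-1,0,0,0.05,0,0,0],[-1,0,0,0,0,0,0]]'
python3 -m handwheel '[[-1,0,0,0.04,0,0,0],[-1,0,0,0,0,0,0]]'
```

```text
clock: 18.3
tool_pos: [0.5114, 0.2069, 0.228]
orientation: [180.0, 0.0, -7.1]
force: [0.6, -0.5, -2.9]
opening: 0.0313
gripper_force: 30.0
clock: 18.68
tool_pos: [0.5114, 0.2069, 0.2256]
orientation: [180.0, 0.0, -7.1]
force: [0.4, 0.8, -2.4]
opening: 0.0312
gripper_force: 30.0
clock: 18.92
tool_pos: [0.5115, 0.207, 0.2254]
orientation: [-180.0, -0.0, -7.1]
force: [-2.8, -0.8, 3.8]
opening: 0.0316
gripper_force: 30.0
```

Contact: the force went from -2.4 to +3.8 N. Releasing slowly and backing off straight up.

```bash
python3 -m handwheel '[[0.1,0,0,0,0,0,0],[0.1,0,0,0,0,0,0],[0.1,0,0,0,0,0,0],[0.1,0,0,0,0,0,0]]'
python3 -m handwheel '[[0.1,0,0,-0.3,0,0,0],[0.1,0,0,-0.6,0,0,0],[0.1,0,0,-1,0,0,0],[0.1,0,0,-1,0,0,0],[0.1,0,0,-1,0,0,0]]'
python3 -m handwheel '[[0.1,0,0,-1,0,0,0],[0.1,0,0,-1,0,0,0],[0.1,0,0,-0.5,0,0,0],[0.1,0,0,0,0,0,0],[0.1,0,0,0,0,0,0]]'
python3 - <<'E'
from h import *
b=snapshot('side');cv2.imwrite('pics/end.png',cv2.resize(b['color'][150:360,200:480,::-1],(560,420)))
E
```

```text
clock: 19.42
tool_pos: [0.5114, 0.2069, 0.2246]
orientation: [180.0, 0.0, -7.1]
force: [0.1, 0.2, 0.7]
opening: 0.0482
gripper_force: 0.0
clock: 20.05
tool_pos: [0.5114, 0.2069, 0.3243]
orientation: [-179.9, -0.1, -7.1]
force: [0.2, -0.2, -0.2]
opening: 0.0483
gripper_force: 0.0
clock: 20.68
tool_pos: [0.5111, 0.2068, 0.3838]
orientation: [180.0, 0.1, -7.1]
force: [0.3, -0.4, -0.8]
opening: 0.048
gripper_force: 0.0
```

View pics/end.png

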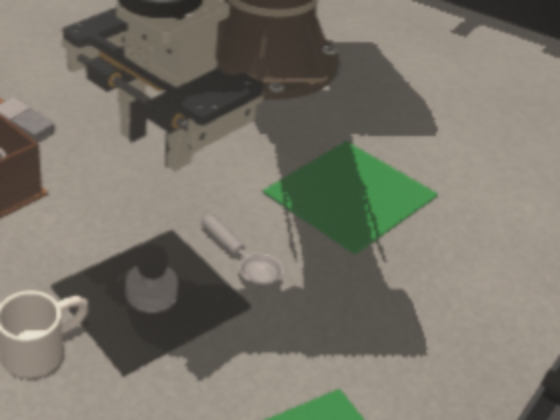

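The tamper stands upright in the middle of the black mat, its base at crop (152,285), and the gripper is clear of it. Handing in.

```bash
python3 -c "
from plant import *
print(close_job())"
```

```text
the job is handed in; nothing more can be done
None
```

I found the tamper in the middle box and set it down gently, upright near the centre of the black mat, with its whole base on it, then handed the job in at about 21 s; no verdict came back.

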